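# Lock a die-cast box in the cam clamp

### The job

Set the silver die-cast box upright into the nest of the blue-jawed bench clamp and let go of it. Then, with the box standing there, push the clamp's red lever (push it, do not grip it) clockwise through its quarter turn until it halts at its end stop: lean on it there for a moment with about 15 N, never with more than 25 N, and come away so that the box stays clamped. Leave the other things on the bench where they are.

Things in the scene. Friction and masses are not known exactly. Their poses are not given: they have to be found in the camera images.
- box_center (a point): Centre (half-way up, 28 mm over the bench at the start) of the loose silver die-cast aluminium box, 60 mm long (its x) x 36 mm wide (its y) x 56 mm high (z), 0.17 to 0.33 kg; dark lid seam, dark screws and a brass disc on top. It stands upright; grip it across the 36 mm. It fits the nest either way round.
- nest (a point): Centre of the clamp's nest floor, 8 mm over the bench, midway between the open jaws; clamp screwed down. z up, x along the jaws (the box's length lies along it), y across. Fixed blue jaw's face at y = +23 mm, moving jaw's at -23 to -20 mm (lever open); jaws stand 22 mm above the floor (fingers must stay above them), end guides at x = +-35 mm 10 mm above it. Closing shoves the box to y = +5 mm.
- lever: Level bar on a vertical pivot, 85 mm from the nest centre to nest -y; origin on the pivot, 60 mm over the bench, bar along its own -y. Open, it points roughly to nest +x; it turns clockwise (from above; push on its nest side) 77 to 100 degrees to a stop hidden in its hub, to be felt, not seen (nest -y give or take 12 degrees): 3 to 7 N at the handle on the way, then it halts. Stays where left.
- handle (a point): Middle of the red handle, 105 mm from the pivot, 60 mm over the bench: the place to push. Handle 14 mm wide, 24 mm high (48 to 72 mm over the bench), 75 to 135 mm out from the pivot, slightly springy: at the stop the push rises about 8 N per mm of handle movement. Free space below, but for the base plate (8 mm high, to 55 mm from the nest centre along nest +-x, 33 mm past the pivot to nest -y).
- transformer: Bystander: small transformer, dark core and yellow winding, 50 x 42 x 42 mm, origin under its centre. Not to be moved.
- wire_spool: Bystander: green spool, 52 mm diameter, 40 mm high, origin under its centre. Not to be moved.
- multimeter: Bystander: yellow hand multimeter lying flat, 135 x 72 x 34 mm (40 mm at the dial), origin under its centre. Not to be moved.
- screw_jar: Bystander: glass jar with a steel cap, 60 mm diameter, 75 mm high, origin under its centre. Not to be moved.
- screwdriver: Bystander: orange screwdriver lying on the bench. Not to be moved.
- bench_brush: Bystander: blue brush lying on the bench. Not to be moved.
There are look-alikes about, which are no part of the job. Of the things shaped like the part that bears box_center, the aluminium one is meant.

How it is judged:
On the way, in this order (a step that is already met when the one before it is completed fails the run):
1. the box stands upright in the nest and is let go, the lever still open (x of box_center in the frame of nest between -0.009 and 0.009 m and y of box_center in the frame of nest between -0.009 and 0.009 m and z of box_center in the frame of nest between 0.024 and 0.032 m and angle between box_center's own z axis and vertical below 0.1 rad and angle between the x axis of box_center and the x axis of nest, either way round below 0.2 rad and contact force between the fingers and diecast_box below 0.2 N and y of handle in the frame of nest above -0.14 m and contact force between each of the arm, the fingers and lever below 1 N), for 0.2 s.
2. the lever is leaned on with more than 10 N at its stop, the box in the nest (x of box_center in the frame of nest between -0.009 and 0.009 m and y of box_center in the frame of nest between -0.009 and 0.009 m and z of box_center in the frame of nest between 0.024 and 0.032 m and angle between box_center's own z axis and vertical below 0.1 rad and angle between the x axis of box_center and the x axis of nest, either way round below 0.2 rad and y of handle in the frame of nest below -0.175 m and contact force between clamp_c1 and diecast_box above 11.5 N and contact force between the fingers and lever above 10 N), for 0.2 s.
At the end, for the whole second after the job is handed in: Box upright in the nest (centre within 9 mm along and across the jaws, 4 mm in height, 0.1 rad tilt, 0.2 rad yaw), at rest, pressed on the fixed jaw with over 11.5 N (about 13 N at the stop); lever shut, after a push of over 10 N for 0.2 s there; fingers touch neither (x of box_center in the frame of nest between -0.009 and 0.009 m and y of box_center in the frame of nest between -0.009 and 0.009 m and z of box_center in the frame of nest between 0.024 and 0.032 m and angle between box_center's own z axis and vertical below 0.1 rad and angle between the x axis of box_center and the x axis of nest, either way round below 0.2 rad and y of handle in the frame of nest below -0.175 m and contact force between clamp_c1 and diecast_box above 11.5 N and contact force between the fingers and diecast_box below 0.2 N and contact force between the fingers and lever below 0.2 N and linear speed of diecast_box below 0.01 m/s).
It fails at once if the lever is pushed or gripped with more than 25 N (contact force between any of the fingers, the arm and lever above 25 N).
It fails at once if another thing on the bench is moved by more than 20 mm (distance of any of transformer, wire_spool, multimeter, screw_jar, screwdriver, bench_brush from where it was at the start of the episode above 0.02 m).
It also fails if it takes over 72 s, if anything falls off the work surface, if the arm or the gripper's body presses on something with over 40 N, if the wrist force passes 120 N, or if a joint passes its speed limit or range.

### The arm

A 6-joint arm with a two-finger parallel gripper is mounted at the origin on the work surface. World frame = base frame: x ahead of the robot, y to its left, z up, the work surface at z = 0. Lengths are in m, angles in rad, forces in N, time in s.
With the tool pointing down it reaches from about 0.35 to 0.975 m from the base axis. Payload 4.9 kg.
Tool frame: the origin (TCP) lies between the finger pads; the fingertips stand 14 mm ahead of it and the grasp point (between the pads) lies 5 mm behind it (manip.finger_overhang is the distance from the TCP to the fingertips, in m); z points along the fingers, y is the line along which they close (so a half turn about z gives the same grasp; the last joint's range is limited). The gripper opens to 85 mm and grips with 20 to 120 N. Pads are 22 mm wide; open, the fingers measure 114 mm over their backs; the gripper's body (76 mm by 85 mm) begins 54 mm behind the grasp point. The pads swing forward as they close: fully open they stand 13 mm farther back than shut.
Start: joints at [-1.275, 0.053, 1.613, -0, 1.476, -0.119], TCP at [0.252, -0.572, 0.245] pointing down, gripper open.
Joint ranges: [-3.01, 3.01], [-1.01, 2.22], [0.06, 2.58], [-1.02, 4.17], [0.09, 2.62], [-3.14, 3.14]. Speed limits (rad/s): [2.57, 2.57, 3.14, 3.14, 3.14, 3.14].

### API

Orientations are given as a unit quaternion [w, x, y, z].
In Python, from plant import manip, grab_frame gives the robot as it stands.
- The arm moves only by the tool servo_tool, never from a script. Its argument "deltas" is a list that holds one entry, the list of rows, each a list of 5 numbers: the opening in per cent of the stroke, from 0 (shut) to 100 (fully open), then the shift along the world's x, y, z in m, then the turn about the world's z in degrees. A call has exactly 8 rows; each row shifts and turns the commanded pose from where the row before left it; what a row does not reach is not made up. A row lasts 1/10 s, in which the tool goes at most 50 mm and 8.59 degrees, less where a joint would pass 70% of its speed; a pose out of reach is approached as far as the arm can. A call is refused whole if a number of a shift passes 0.05 or a number of a turn 8.59, either way. A call with a gripper value outside its range is refused whole. The fingers move at their own pace and stop on an object; the grip force is fixed at half the most. Time passes only in rows, so rows that do not move let the fingers close, or fill a call up. It gives the time, the measured TCP pose, the force, the opening and the grip force at its end, in the units of the state.
- manip.state(): the state, without advancing time (a new reading comes with each control period).
- grab_frame(name): name is "scene" or "top" or "wrist"; returns a dict with "pixels" (384x512x3 uint8, red, green, blue), "z_map" (384x512 float32, m along the optical axis (not along the pixel's ray), 0 where there is no reading), "fx", "fy", "cx", "cy" (pixels), "rvec" (rotation vector, rad) and "tvec" (3), from world to camera coordinates, as OpenCV has them; the wrist camera has in their place "T_tool_cam" (4x4, takes a point from camera to tool coordinates, whose origin is the TCP and whose axes are the flange's). Camera axes: x right, y down, z forward; pixel columns grow to the right and rows downward; lengths in m; the calibration is good to about 2 mm. A picture is of the moment at which its call begins: read the wrist's pose just before it.
- manip.job_done(): hands the job in; it is judged then, once.
The state is a dict: "time": time; "joint_pos": joint angles; "joint_vel": joint speeds; "joint_efforts": joint torques, N m; "tool_pos": TCP position; "tool_rot": TCP orientation; "contact_force": force on the tool from outside, world axes, zero at the start; "ft_torque": the same for the moment, N m; "gripper_width": opening from 0.0 (shut) to 1.0 (fully open); "grasp_force": force on a finger pad.
Only numpy, scipy, OpenCV 4.12 (cv2) and the standard library are available. Lean on these libraries where they do the work, as an engineer would, in place of code of your own. Each camera call takes 0.05 s, during which the arm holds its last target. There are 200 camera calls.

## Working session

There is one attempt and no reset: what is moved stays moved. The work goes in short steps, Python scripts to look and compute and a tool call to move; the robot and the scene stay as the last step left them, time stands still between calls to the robot, and variables do not carry over. Pictures are saved under pics/ and viewed, at most 10 in all, crops included, and the job is handed in when it is done.

Besides the shell and the picture viewer there is one more tool, called after "Call:" as name(argument=value, ...), one argument or row to a line, values as JSON. servo_tool: Moves the arm, as the interface text tells. Its arguments: {"type":"object","properties":{"deltas":{"type":"array"}},"required":["deltas"]}

```bash
mkdir -p pics && cat > h.py <<'E'
import numpy as np, cv2
from plant import manip, grab_frame
def cam(f):
    R,_=cv2.Rodrigues(np.array(f["rvec"],float)); return R,np.array(f["tvec"],float).ravel()
def cloud(f):
    R,t=cam(f); z=f["z_map"]; v,u=np.indices(z.shape)
    P=np.stack([(u-f["cx"])/f["fx"]*z,(v-f["cy"])/f["fy"]*z,z],-1)
    W=(P-t)@R; W[z==0]=np.nan; return W
def ray(f,u,v,h):
    R,t=cam(f); d=R.T@np.array([(u-f["cx"])/f["fx"],(v-f["cy"])/f["fy"],1]); c=-R.T@t
    return c+d*(h-c[2])/d[2]
def save(f,n): cv2.imwrite(n,cv2.cvtColor(f["pixels"],cv2.COLOR_RGB2BGR))
E
python3 - <<'E'
from h import *
import pickle
for n in("top","scene"):
    f=grab_frame(n); pickle.dump(f,open(n+".pkl","wb"))
    print(n,f["fx"],-cam(f)[0].T@cam(f)[1])
    cv2.imwrite(f"pics/{n}0.png",cv2.resize(f["pixels"][...,::-1],(800,600),interpolation=cv2.INTER_CUBIC))
s=manip.state();print(s)
E
```

```text
top 382.2228986675627 [ 0.53845786 -0.00849421  1.13581458]
scene 361.4544352941081 [1.02841714 0.69189645 0.98115303]
{'time': 0.1, 'joint_pos': array([-1.27498535e+00,  5.32995135e-02,  1.61418333e+00,  1.92836482e-05,
        1.47599984e+00, -1.19007452e-01]), 'joint_vel': array([ 0.00181279, -0.00080039, -0.00382514, -0.00148705,  0.00031496,
       -0.00033956]), 'joint_efforts': array([ 9.63926723e-04, -3.94901741e+01, -3.71363068e+01, -9.45578813e-05,
        3.94356539e-03,  5.01805062e-06]), 'tool_pos': array([ 0.25172978, -0.57146513,  0.24416465]), 'tool_rot': array([-9.42170550e-04,  9.78567459e-01,  2.05924342e-01, -7.38718918e-05]), 'contact_force': array([-0.55997912,  0.23462086, -0.8186382 ]), 'ft_torque': array([-0.03208107,  0.02814448,  0.03065222]), 'grasp_force': 0.0, 'gripper_width': 1.0019339601915906}
```

View pics/top0.png

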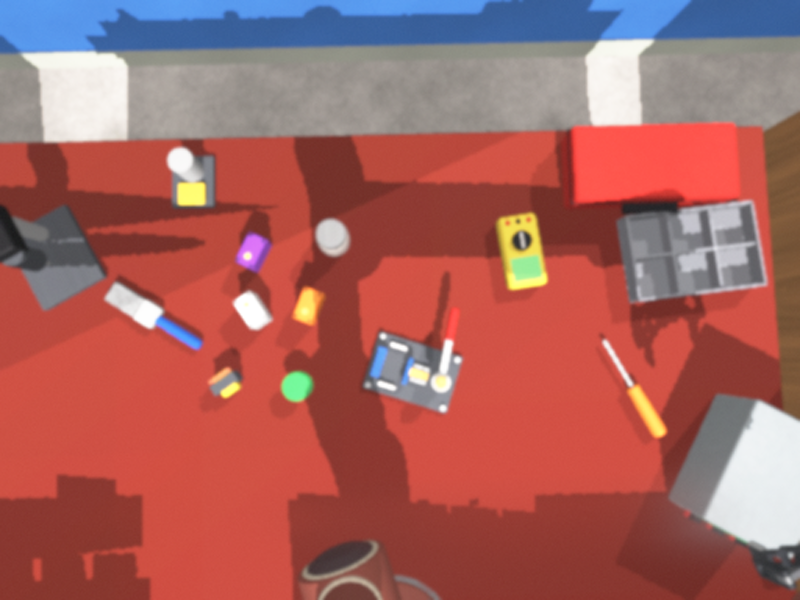

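View pics/scene0.png

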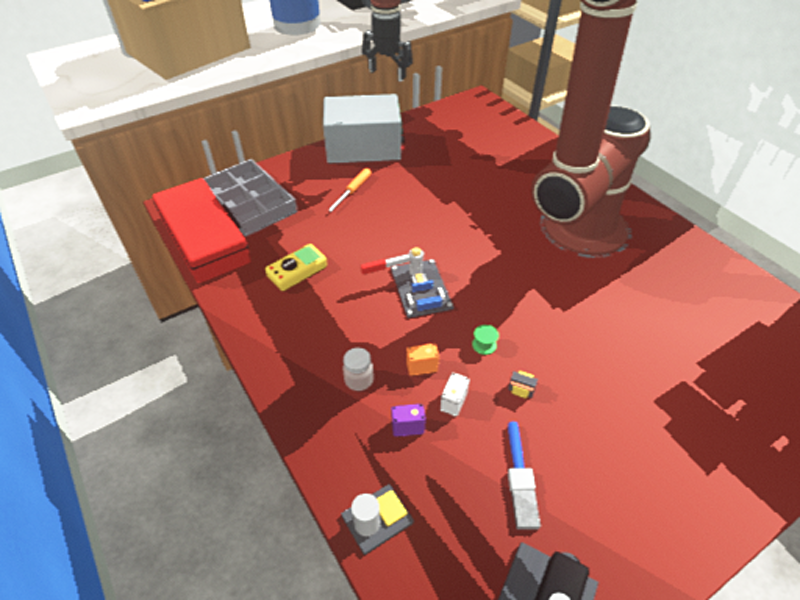

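Box-shaped things in the top picture (800x600 px): purple (253,252), white-silver (253,310) and orange (308,306). The silver one at (253,310) fits "aluminium", and the crop below should confirm it. The clamp is at (412,370), with its red handle at (452,325).

```bash
python3 - <<'E'
from h import *
import pickle
f=pickle.load(open("top.pkl","rb")); g=pickle.load(open("scene.pkl","rb"))
c=f["pixels"][130:270,130:310]
a=cv2.resize(c,(800,622),interpolation=cv2.INTER_CUBIC)[:600]
cv2.imwrite("pics/crop1.png",a[...,::-1])
W=cloud(f); 
def rep(name,f,W,m):
    p=W[m]; p=p[np.isfinite(p[:,0])]
    if len(p)<5: print(name,len(p));return
    r=cv2.minAreaRect((p[:,:2]*1000).astype(np.float32)); print(name,len(p),"mean",p.mean(0).round(4),"zmed",np.round(np.percentile(p[:,2],[5,50,95]),4),"rect",np.round(r[0],1),np.round(r[1],1),round(r[2],1))
for nm,f in(("top",f),("scene",g)):
    W=cloud(f); H=cv2.cvtColor(f["pixels"],cv2.COLOR_RGB2HSV).astype(int); h,s,v=H[...,0],H[...,1],H[...,2]
    x,y,z=W[...,0],W[...,1],W[...,2]
    reg=(z>0.004)
    # silver box
    b=reg&(abs(x-0.55)<.06)&(abs(y-0.28)<.06)&(s<60)
    rep(nm+" box",f,W,b); rep(nm+" boxtop",f,W,b&(z>.05)&(z<.062))
    cl=(abs(x-0.44)<.2)&(abs(y+0.03)<.16)
    rep(nm+" plate",f,W,cl&(z>.004)&(z<.013)&(s<130))
    rep(nm+" blue",f,W,cl&(h>95)&(h<125)&(s>120)&(z>.015))
    rep(nm+" bluetop",f,W,cl&(h>95)&(h<125)&(s>120)&(z>.025)&(z<.035))
    rep(nm+" handle",f,W,cl&((h<8)|(h>172))&(s>150)&(z>.05)&(z<.09))
    rep(nm+" bar",f,W,cl&(s<80)&(z>.05)&(z<.08))
    for q in [(x,y)]:
        k=(z>.02)&(x>.3)&(x<.85)&(abs(y)<.55)
        n,l,st,ce=cv2.connectedComponentsWithStats(k.astype(np.uint8))
        for i in range(1,n):
            if st[i,4]>40: rep(f"  {nm} comp{i} px{ce[i].round()}",f,W,l==i)
E
```

```text
top box 175 mean [0.5849 0.2409 0.0501] zmed [0.0202 0.0551 0.0593] rect [549.4 251.8] [ 45.4 129.5] 77.9
top boxtop 135 mean [0.596  0.2387 0.0558] zmed [0.0519 0.0559 0.0599] rect [591.6 241.7] [41.9 34.1] 88.9
top plate 1524 mean [ 0.486  -0.0488  0.0079] zmed [0.0048 0.0078 0.0113] rect [486.6 -50.7] [165.4 110.1] 71.4
top blue 147 mean [ 0.504  -0.0023  0.0294] zmed [0.0256 0.0295 0.0333] rect [499.6 -12.4] [67.7 54.4] 71.2
top bluetop 139 mean [ 0.5038 -0.0016  0.0297] zmed [0.0265 0.0295 0.033 ] rect [499.6 -12.4] [67.7 54.4] 71.2
top handle 104 mean [ 0.5757 -0.1213  0.0707] zmed [0.0646 0.071  0.0748] rect [ 575.9 -122.1] [14.2 53.2] 77.1
top bar 202 mean [ 0.4943 -0.1025  0.0692] zmed [0.0631 0.0688 0.0773] rect [ 501.3 -100.2] [31.1 92. ] 85.5
  top comp1 px[405. 131.] 2819 mean [ 0.7823 -0.4596  0.0623] zmed [0.0267 0.0762 0.0826] rect [ 729.2 -448.5] [202.7 241.4] 90.0
  top comp2 px[122. 124.] 161 mean [0.8321 0.36   0.0228] zmed [0.0204 0.0226 0.0256] rect [831.6 359.5] [35.8 48.3] 0.7
  top comp3 px[333. 161.] 1133 mean [ 0.7072 -0.2587  0.0339] zmed [0.0276 0.0338 0.
[... 3255 characters left out ...]
.2961 0.0386] zmed [0.0242 0.0408 0.0454] rect [478.7 292.9] [45.5 49.6] 35.8
  scene comp24 px[290. 251.] 290 mean [0.6154 0.2466 0.051 ] zmed [0.0272 0.0561 0.0598] rect [610.1 240.9] [61.6 36.6] 32.8
  scene comp25 px[260. 267.] 349 mean [0.7217 0.2445 0.05  ] zmed [0.0252 0.0556 0.0593] rect [718.5 239.7] [39.2 59.7] 64.0
  scene comp26 px[329. 279.] 46 mean [0.5644 0.3713 0.0218] zmed [0.0201 0.0215 0.024 ] rect [563.3 369.9] [53.8 13.5] 58.6
  scene comp27 px[333. 305.] 177 mean [0.6075 0.4395 0.0217] zmed [0.0201 0.0214 0.0244] rect [605.9 434.9] [91.5 39.3] 62.8
  scene comp29 px[250. 324.] 215 mean [0.8328 0.3601 0.0232] zmed [0.0208 0.0232 0.0255] rect [832.9 359.4] [34.1 49.4] 0.5
```

View pics/crop1.png

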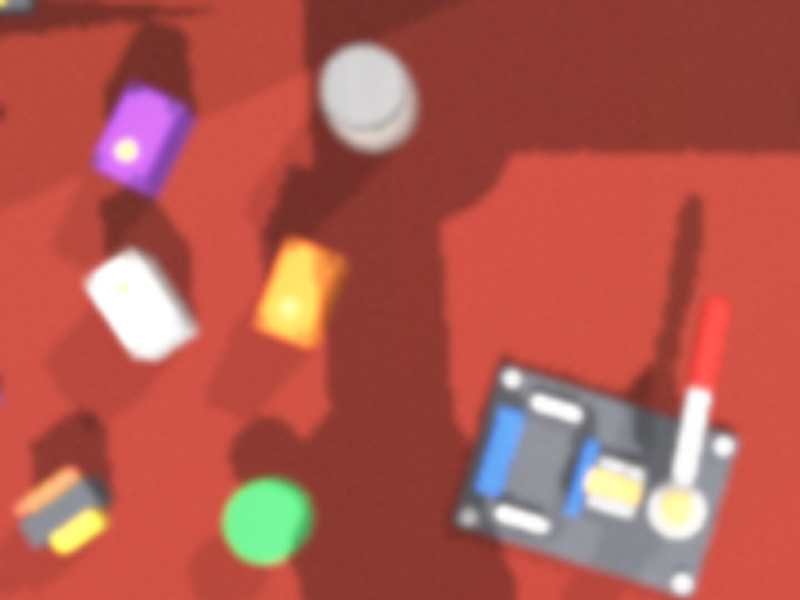

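The crop confirms it: the silver box at crop (140,305), with brass disc and top edges, is the aluminium one; purple (145,138) and orange (300,292) are the look-alikes. The clamp's fixed jaw is at crop (498,450), the moving jaw at (583,477), the pivot at (677,510) and the handle at (712,340). Before moving I check the height of the grey case near the start pose.

```bash
python3 - <<'E'
from h import *
import pickle
for n in("top","scene"):
    W=cloud(pickle.load(open(n+".pkl","rb"))).reshape(-1,3); W=W[np.isfinite(W[:,0])]
    k=(W[:,0]>.2)&(W[:,0]<.55)&(W[:,1]<-.4)&(W[:,1]>-.8)&(W[:,2]>.05)
    p=W[k]; print(n,p.min(0).round(3),p.max(0).round(3),np.percentile(p[:,2],[50,90,95]).round(3))
    a=np.array([.252,-.571]);d=np.array([.356,.812]);L=np.hypot(*d);d/=L
    q=W[:,:2]-a; s=q@d; t=abs(q@np.array([-d[1],d[0]]))
    for s0 in np.arange(.1,.9,.1):
        m=(s>s0)&(s<s0+.1)&(t<.1); print(round(s0,1),W[m,2].max().round(3) if m.any() else None,end=' ')
    print()
E
```

```text
top [ 0.2   -0.689  0.05 ] [ 0.432 -0.422  0.495] [0.129 0.292 0.322]
0.1 0.495 0.2 0.007 0.3 0.006 0.4 0.015 0.5 0.083 0.6 0.036 0.7 0.062 0.8 0.061 
scene [ 0.201 -0.758  0.05 ] [ 0.436 -0.5    0.452] [0.133 0.399 0.426]
0.1 0.03 0.2 0.008 0.3 0.008 0.4 0.017 0.5 0.083 0.6 0.037 0.7 0.061 0.8 0.061
```

Call:
servo_tool(
  deltas=[
    [[75,0.018,0.0405,0,0],[75,0.018,0.0405,0,0],[75,0.018,0.0405,0,0],[75,0.018,0.0405,0,0],[75,0.018,0.0405,0,0],[75,0.018,0.0405,0,0],[75,0.018,0.0405,0,0],[75,0.018,0.0405,0,0]],
  ],
)

```text
time: 0.9
tool_pos: [0.396, -0.2461, 0.2449]
tool_rot: [-0.0, 0.979, 0.206, -0.0]
contact_force: [0.7, 0.1, 0.1]
gripper_width: 0.752
grasp_force: 0.0
```

Call:
servo_tool(
  deltas=[
    [[75,0.018,0.0405,0,0],[75,0.018,0.0405,0,1],[75,0.018,0.0405,0,1],[75,0.018,0.0405,0,1],[75,0.018,0.0405,0,1],[75,0.018,0.0405,0,1],[75,0.018,0.0405,0,1],[75,0.018,0.0405,0,1]],
  ],
)

```text
time: 1.7
tool_pos: [0.54, 0.0779, 0.2449]
tool_rot: [0.0, 0.964, 0.266, -0.0]
contact_force: [-0.2, -0.6, 0.3]
gripper_width: 0.751
grasp_force: 0.0
```

Call:
servo_tool(
  deltas=[
    [[75,0.018,0.0405,-0.01,1],[75,0.018,0.0405,-0.01,1],[75,0.015,0.0405,-0.01,0],[75,0.0,0.03,-0.01,0],[75,0,0.01,-0.01,0],[75,0,0,0,0],[75,0,0,0,0],[75,0,0,0,0]],
  ],
)

```text
time: 2.5
tool_pos: [0.5913, 0.2362, 0.1961]
tool_rot: [0.0, 0.96, 0.281, 0.001]
contact_force: [-0.9, -0.1, -0.0]
gripper_width: 0.75
grasp_force: 0.0
```

```bash
cat >> h.py <<'E'
from scipy.spatial.transform import Rotation as Ro
def wrist():
    s=manip.state(); f=grab_frame("wrist"); q=s["tool_rot"]
    T=np.eye(4); T[:3,:3]=Ro.from_quat([q[1],q[2],q[3],q[0]]).as_matrix(); T[:3,3]=s["tool_pos"]
    T=T@np.array(f["T_tool_cam"]); z=f["z_map"]; v,u=np.indices(z.shape)
    P=np.stack([(u-f["cx"])/f["fx"]*z,(v-f["cy"])/f["fy"]*z,z],-1)
    W=P@T[:3,:3].T+T[:3,3]; W[z==0]=np.nan
    return f,W,s
def rect(p): 
    r=cv2.minAreaRect((p[:,:2]*1000).astype(np.float32)); return np.round(r[0],1),np.round(r[1],1),round(r[2],1)
E
python3 - <<'E'
from h import *
f,W,s=wrist()
z=W[...,2]
m=(z>.048)&(z<.064)&(abs(W[...,0]-.608)<.05)&(abs(W[...,1]-.241)<.05)
p=W[m];print(len(p),rect(p),np.median(p[:,2]),s["tool_pos"],s["tool_rot"])
save(f,"pics/w1.png")
E
```

```text
3200 (array([608.7, 240.7]), array([60.5, 36.1]), 32.9) 0.05704716195654236 [0.59125436 0.23621428 0.19609514] [1.96593014e-04 9.59619751e-01 2.81299907e-01 5.06740608e-04]
```

View pics/w1.png

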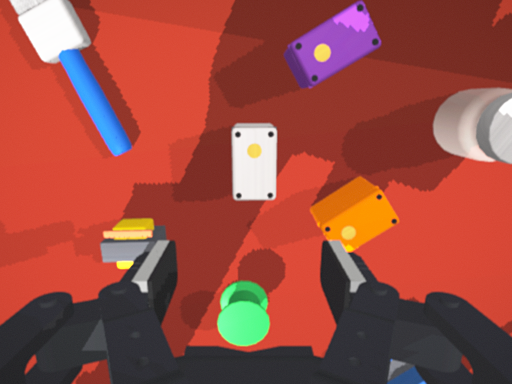

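The wrist picture shows the silver box at (255,160), with dark screws and brass disc. It measures 60.5 x 36.1 mm at (0.6087, 0.2407), which agrees with the overview. I'll go down and grip it.

Call:
servo_tool(
  deltas=[
    [[75,0.006,0.0015,-0.02,0.3],[75,0.006,0.0015,-0.03,0],[75,0.0055,0.0015,-0.03,0],[75,0,0,-0.03,0],[75,0,0,-0.025,0],[75,0,0,-0.015,0],[75,0,0,-0.006,0],[75,0,0,0,0]],
  ],
)

```text
time: 3.35
tool_pos: [0.6085, 0.2416, 0.0394]
tool_rot: [0.0, 0.959, 0.284, -0.0]
contact_force: [0.7, -0.8, 0.4]
gripper_width: 0.75
grasp_force: 0.0
```

Call:
servo_tool(
  deltas=[
    [[20,0,0,0,0],[20,0,0,0,0],[20,0,0,0,0],[20,0,0,0,0],[20,0,0,0,0],[20,0,0,0,0],[20,0,0,0,0],[20,0,0,0,0]],
  ],
)

```text
time: 4.15
tool_pos: [0.6098, 0.2425, 0.0415]
tool_rot: [0.0, 0.959, 0.285, 0.002]
contact_force: [-0.3, -0.2, 5.9]
gripper_width: 0.414
grasp_force: 61.8
```

Call:
servo_tool(
  deltas=[
    [[20,0,0,0.015,0],[20,0,0,0.03,0],[20,0,0,0.04,0],[20,-0.012,-0.02,0.04,-6],[20,-0.02,-0.03,0.03,-6.5],[20,-0.02,-0.035,0,-6.5],[20,-0.02,-0.035,0,-6.5],[20,-0.02,-0.035,0,-6.5]],
  ],
)

```text
time: 4.95
tool_pos: [0.5147, 0.0859, 0.1943]
tool_rot: [0.0, 1.0, 0.007, -0.0]
contact_force: [0.9, -1.1, -2.8]
gripper_width: 0.415
grasp_force: 60.9
```

Call:
servo_tool(
  deltas=[
    [[20,-0.02,-0.035,0,-6.5],[20,-0.02,-0.03,0,-6.5],[20,-0.02,-0.015,0,-6.5],[20,-0.01,-0.005,0,0],[20,0,0,0,0],[20,0,0,0,0],[20,0,0,0,0],[20,0,0,0,0]],
  ],
)

```text
time: 5.75
tool_pos: [0.4468, 0.0026, 0.1943]
tool_rot: [-0.0, 0.987, -0.159, -0.0]
contact_force: [0.1, -0.1, -2.6]
gripper_width: 0.409
grasp_force: 60.9
```

```bash
python3 - <<'E'
from h import *
import pickle
f,W,s=wrist(); pickle.dump((f,W,s),open("w2.pkl","wb")); save(f,"pics/w2.png")
print(s["tool_pos"],s["tool_rot"],s["grasp_force"],s["contact_force"])
H=cv2.cvtColor(f["pixels"],cv2.COLOR_RGB2HSV).astype(int); h,sa,v=H[...,0],H[...,1],H[...,2]
x,y,z=W[...,0],W[...,1],W[...,2]
near=(abs(x-.49)<.15)&(abs(y+.03)<.15)
b=near&(h>95)&(h<125)&(sa>120)&(z>.024)&(z<.038)
n,l,st,ce=cv2.connectedComponentsWithStats(b.astype(np.uint8))
for i in range(1,n):
    if st[i,4]>30: print("blue",ce[i].round(),rect(W[l==i]),np.median(W[l==i][:,2]))
w=near&(sa<60)&(v>150)&(z>.011)&(z<.026)
n,l,st,ce=cv2.connectedComponentsWithStats(w.astype(np.uint8))
for i in range(1,n):
    if st[i,4]>30: print("guide",ce[i].round(),rect(W[l==i]),np.median(W[l==i][:,2]))
E
```

```text
[0.44683446 0.00261749 0.19433155] [-8.51117467e-05  9.87226579e-01 -1.59322518e-01 -1.00409611e-04] 60.933594703674316 [ 0.12137699 -0.1070216  -2.56902093]
blue [217. 115.] (array([508.5,  10.3]), array([16.1, 55.7]), 71.3) 0.031108063191756463
blue [282. 115.] (array([490.5, -42.4]), array([ 8. , 49.1]), 71.3) 0.031076018066159644
guide [209.  58.] (array([555.6,   1.9]), array([8.7, 8.1]), 70.7) 0.013420516134817873
guide [380.  60.] (array([ 507.8, -138.3]), array([6.8, 9.8]), 75.9) 0.013107531299254765
guide [248.  70.] (array([535.7, -27.3]), array([31.7,  6.1]), 70.9) 0.018915085408256038
guide [307. 101.] (array([494.6, -68.1]), array([29.3,  5.1]), 69.6) 0.01927344990147184
guide [306. 129.] (array([472. , -60.7]), array([30. ,  5.3]), 71.4) 0.01902029324997523
guide [248. 157.] (array([463.7,  -3. ]), array([31.3,  6.3]), 71.7) 0.018962974593048465
guide [212. 166.] (array([466. ,  31.8]), array([9.3, 9.5]), 68.0) 0.01302027003323028
guide [367. 167.] (array([ 419.4, -106.1]), array([9.6, 9.5]), 2.6) 0.013050691807042436
```

View pics/w2.png

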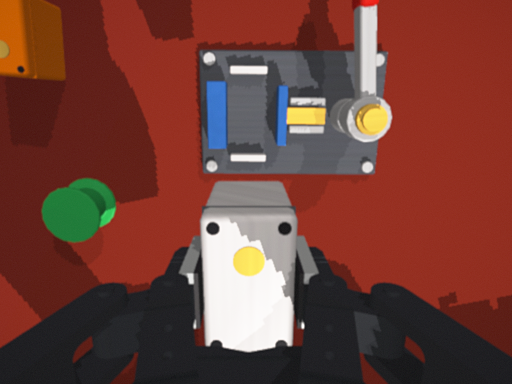

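The wrist picture shows the box held square at (250,270). The nest lies between the blue jaws at (217,115) and (282,115), the end guides are at (248,70) and (248,157), and the gap between the jaws measures 43.6 mm (43 to 46 expected). Next I measure the held box in the same frame.

```bash
python3 - <<'E'
from h import *
import pickle
f,W,s=pickle.load(open("w2.pkl","rb"))
q=s["tool_rot"];R=Ro.from_quat([q[1],q[2],q[3],q[0]])
print("x axis",np.degrees(np.arctan2(*R.as_matrix()[[1,0],0])))
L=(W-s["tool_pos"])@R.as_matrix()   # tool frame
nest=np.array([.4986,-.0191,.008]); print("nest in tool",R.inv().apply(nest-s["tool_pos"]).round(4))
u0=slice(195,300)
for r in (215,230,250,270):
    row=L[r]; k=np.where((row[:,2]<-.005)&(row[:,2]>-.03))[0]; k=k[(k>180)&(k<320)]
    print(r,k.min(),k.max(),row[k.min()+1].round(4),row[k.max()-1].round(4))
c=L[:,250]; 
for r in (185,195,205,207,209,211,215,220): print(r,c[r].round(4))
E
```

```text
x axis -18.335149176819446
nest in tool [0.056  0.0044 0.1863]
215 202 295 [ 0.0283 -0.016  -0.0131] [ 0.0281  0.0174 -0.0124]
230 201 296 [ 0.023  -0.0164 -0.0146] [ 0.0233  0.0176 -0.0151]
250 188 309 [ 0.0112 -0.0231 -0.0064] [ 0.0115  0.0243 -0.0069]
270 181 319 [ 0.0111 -0.0228 -0.0225] [ 0.0072  0.0269 -0.0151]
185 [0.0291 0.0014 0.0292]
195 [0.029  0.0013 0.0114]
205 [ 0.0291  0.0012 -0.0032]
207 [ 0.029   0.0012 -0.0055]
209 [ 0.0293  0.0012 -0.0089]
211 [ 0.0292  0.0012 -0.0112]
215 [ 0.0288  0.0012 -0.0144]
220 [ 0.0274  0.0012 -0.0159]
```

Call:
servo_tool(
  deltas=[
    [[20,0.01,-0.004,0,-0.4],[20,0.018,-0.007,0,0],[20,0.0175,-0.0065,0,0],[20,0.0077,-0.0028,0,0],[20,0,0,-0.02,0],[20,0,0,-0.03,0],[20,0,0,-0.03,0],[20,0,0,-0.02,0]],
  ],
)

```text
time: 6.6
tool_pos: [0.4985, -0.018, 0.0918]
tool_rot: [-0.0, 0.987, -0.164, -0.002]
contact_force: [-0.2, -0.1, -3.0]
gripper_width: 0.412
grasp_force: 60.9
```

Call:
servo_tool(
  deltas=[
    [[20,0,0,-0.012,0],[20,0,0,-0.008,0],[20,0,0,-0.006,0],[20,0,0,-0.005,0],[20,0,0,-0.005,0],[20,0,0,-0.004,0],[20,0,0,0,0],[20,0,0,0,0]],
  ],
)

```text
time: 7.4
tool_pos: [0.4997, -0.0183, 0.0545]
tool_rot: [-0.0, 0.987, -0.164, 0.0]
contact_force: [-0.3, -0.2, -3.8]
gripper_width: 0.414
grasp_force: 60.9
```

Call:
servo_tool(
  deltas=[
    [[20,0,0,-0.002,0],[20,0,0,-0.002,0],[20,0,0,-0.001,0],[20,0,0,-0.001,0],[20,0,0,0,0],[20,0,0,0,0],[20,0,0,0,0],[20,0,0,0,0]],
  ],
)

```text
time: 8.2
tool_pos: [0.5001, -0.0183, 0.0495]
tool_rot: [0.0, 0.987, -0.164, 0.0]
contact_force: [-3.6, 1.4, 5.7]
gripper_width: 0.407
grasp_force: 61.9
```

Call:
servo_tool(
  deltas=[
    [[46,0,0,0,0],[50,0,0,0,0],[55,0,0,0,0],[58,0,0,0,0],[58,0,0,0,0],[58,0,0,0,0],[58,0,0,0,0],[58,0,0,0,0]],
  ],
)

```text
time: 9.0
tool_pos: [0.4996, -0.0183, 0.0483]
tool_rot: [-0.0, 0.987, -0.164, -0.0]
contact_force: [-0.7, -0.5, -1.0]
gripper_width: 0.585
grasp_force: 0.0
```

Call:
servo_tool(
  deltas=[
    [[58,0,0,0.01,0],[58,0,0,0.02,0],[58,0,0,0.03,0],[58,-0.01,0.003,0.03,0],[58,-0.02,0.006,0.03,0],[58,-0.02,0.006,0.03,0],[58,-0.01,0.003,0,0],[58,0,0,0,0]],
  ],
)

```text
time: 9.8
tool_pos: [0.4394, -0.0001, 0.1995]
tool_rot: [-0.0, 0.987, -0.163, 0.001]
contact_force: [0.7, -0.1, 0.8]
gripper_width: 0.581
grasp_force: 0.0
```

```bash
python3 - <<'E'
from h import *
f,W,s=wrist(); save(f,"pics/w3.png")
print(s["tool_pos"],s["tool_rot"],s["contact_force"])
H=cv2.cvtColor(f["pixels"],cv2.COLOR_RGB2HSV).astype(int); h,sa,v=H[...,0],H[...,1],H[...,2]
x,y,z=W[...,0],W[...,1],W[...,2]
near=(abs(x-.5)<.05)&(abs(y+.018)<.05)
m=near&(z>.05)&(z<.075)
n,l,st,ce=cv2.connectedComponentsWithStats(m.astype(np.uint8)); i=1+np.argmax(st[1:,4])
p=W[l==i]; print("box",rect(p),np.percentile(p[:,2],[5,50,95]))
A=np.c_[p[:,:2]-p[:,:2].mean(0),np.ones(len(p))]; print("tilt",np.linalg.lstsq(A,p[:,2],rcond=None)[0])
b=(abs(x-.5)<.06)&(h>95)&(h<125)&(sa>120)&(z>.024)&(z<.038)
n,l,st,ce=cv2.connectedComponentsWithStats(b.astype(np.uint8))
for i in range(1,n):
    if st[i,4]>30: print("blue",ce[i].round(),rect(W[l==i]))
far=(x>.35)&(x<.7)&(y<-.03)&(y>-.3)
r=far&((h<8)|(h>172))&(sa>140)&(z>.062)&(z<.08); p=W[r]; print("handle",len(p),p.mean(0) if len(p) else '',rect(p) if len(p)>5 else '')
r=far&(sa<90)&(z>.062)&(z<.08)&(y<-.07); print("bar",r.sum(),rect(W[r]) if r.sum()>5 else '')
E
```

```text
[ 4.39351340e-01 -6.46319592e-05  1.99468975e-01] [-2.29096810e-05  9.86554750e-01 -1.63424782e-01  1.43703790e-03] [ 0.66030051 -0.09799887  0.8085278 ]
box (array([498.9, -18.5]), array([36. , 59.8]), 71.4) [0.06331114 0.06509376 0.06644357]
tilt [0.00273851 0.00254412 0.06501581]
blue [211. 108.] (array([508.3,  10.5]), array([16.3, 55.2]), 71.3)
blue [275. 107.] (array([490.6, -42.3]), array([ 7.7, 48.3]), 71.3)
handle 0  
bar 2601 (array([ 498.2, -109.6]), array([33.5, 91.3]), 68.6)
```

View pics/w3.png

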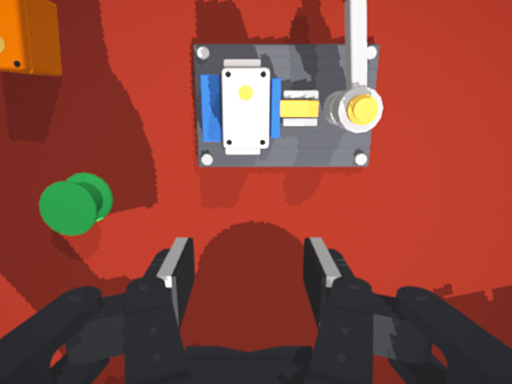

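The box stands at (248,107) between the jaws: centre (0.4989, -0.0185), top level at 65 mm, and parallel to the jaws. Next I go to the nest side of the handle with the fingers shut.

Call:
servo_tool(
  deltas=[
    [[0,0.012,-0.008,0,8],[0,0.012,-0.008,0,8],[0,0.012,-0.008,0,8],[0,0.012,-0.008,0,8],[0,0.012,-0.008,0,8],[0,0.012,-0.008,0,8],[0,0.012,-0.008,0,8],[0,0.012,-0.008,0,8]],
  ],
)

```text
time: 10.65
tool_pos: [0.5357, -0.0647, 0.1958]
tool_rot: [-0.001, 0.922, 0.387, -0.002]
contact_force: [0.3, 0.8, 0.3]
gripper_width: -0.002
grasp_force: 0.0
```

Call:
servo_tool(
  deltas=[
    [[0,0.012,-0.008,0,8],[0,0.012,-0.008,0,8],[0,0.012,-0.008,0,8],[0,0.009,-0.005,-0.02,8],[0,0,0,-0.03,0],[0,0,0,-0.03,0],[0,0,0,-0.02,0],[0,0,0,0,0]],
  ],
)

```text
time: 11.45
tool_pos: [0.577, -0.0925, 0.0919]
tool_rot: [-0.005, 0.782, 0.624, -0.003]
contact_force: [-0.2, 0.3, 0.5]
gripper_width: -0.001
grasp_force: 0.0
```

```bash
python3 - <<'E'
from h import *
f=grab_frame("top"); s=manip.state(); W=cloud(f); print(s["tool_pos"],s["tool_rot"],s["contact_force"],s["gripper_width"])
g=grab_frame("scene"); save(g,"pics/s1.png")
f,W,s=wrist()
H=cv2.cvtColor(f["pixels"],cv2.COLOR_RGB2HSV).astype(int); h,sa,v=H[...,0],H[...,1],H[...,2]
x,y,z=W[...,0],W[...,1],W[...,2]
r=((h<8)|(h>172))&(sa>140)&(z>.045)&(z<.08)&(abs(x-.57)<.08)&(abs(y+.12)<.06); print("handle",r.sum(),rect(W[r]) if r.sum()>5 else '')
cv2.imwrite("pics/s1.png",cv2.resize(np.hstack([g["pixels"][90:282,160:416],f["pixels"][::2,::2]]),(800,300))[...,::-1])
E
```

```text
[ 0.57861672 -0.09291098  0.09457366] [-0.00282404  0.78179238  0.62352923 -0.00200182] [ 0.67864752 -0.58440993  0.50091259] -0.0028873183288733303
handle 537 (array([ 575.2, -118.2]), array([ 5.2, 59.7]), 77.1)
```

View pics/s1.png

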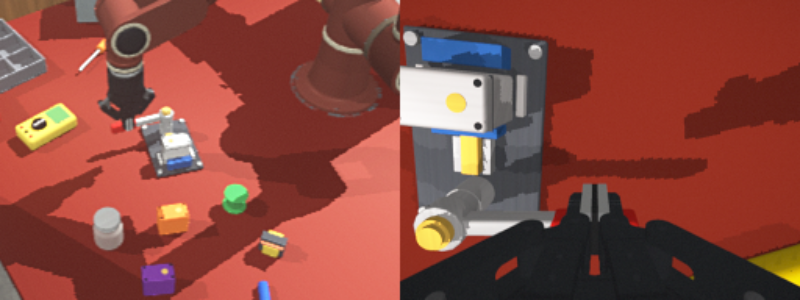

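The left half shows the gripper standing next to the red handle. The right half (wrist) shows the shut fingers at (595,220) in front of the handle on its nest side, with the box undisturbed. I go down, then come up to the handle.

Call:
servo_tool(
  deltas=[
    [[0,0,0,-0.015,0],[0,0,0,-0.015,0],[0,0,0,-0.008,0],[0,0,0,0,0],[0,-0.0005,-0.002,0,0],[0,-0.0005,-0.002,0,0],[0,-0.0005,-0.002,0,0],[0,0,0,0,0]],
  ],
)

```text
time: 12.4
tool_pos: [0.5794, -0.0997, 0.0609]
tool_rot: [0.0, 0.782, 0.623, 0.0]
contact_force: [-0.1, 0.2, -0.1]
gripper_width: 0.0
grasp_force: 0.0
```

Call:
servo_tool(
  deltas=[
    [[0,-0.0005,-0.002,0,0],[0,-0.0005,-0.002,0,0],[0,-0.0002,-0.001,0,0],[0,-0.0002,-0.001,0,0],[0,0,0,0,0],[0,0,0,0,0],[0,0,0,0,0],[0,0,0,0,0]],
  ],
)

```text
time: 13.2
tool_pos: [0.5777, -0.1052, 0.0603]
tool_rot: [-0.0, 0.782, 0.624, 0.0]
contact_force: [0.1, 0.8, -0.4]
gripper_width: 0.002
grasp_force: 0.4
```

```bash
cat >> h.py <<'E'
PIV=np.array([.4713,-.0995])
def st():
    s=manip.state(); q=s["tool_rot"]; yaw=np.degrees(2*np.arctan2(q[2],q[1])); r=s["tool_pos"][:2]-PIV
    th=yaw-90; u=np.array([np.cos(np.radians(th)),np.sin(np.radians(th))]); n=np.array([-u[1],u[0]])
    F=s["contact_force"]; print(f"t {s['time']:.2f} theta {th:.2f} along {r@u*1000:.1f} n {r@n*1000:.1f} z {s['tool_pos'][2]:.4f} push {F[:2]@n:.2f} F {F.round(1)}")
    return s,th,r@u,r@n
def plan(th0,steps,a,n,p0):
    t=th0
    for d in steps:
        t-=d; R=np.radians(t); p=PIV+a*np.array([np.cos(R),np.sin(R)])+n*np.array([-np.sin(R),np.cos(R)])
        e=np.round(p-p0,4); p0=p0+e; print([0,float(e[0]),float(e[1]),0,-d],end=", ")
    print("end th",t,p0)
E
python3 -c "
from h import *
s,th,a,n=st()"
```

```text
t 13.20 theta -12.83 along 105.0 n 18.1 z 0.0603 push 0.82 F [ 0.1  0.8 -0.4]
```

```bash
python3 -c "
from h import *
s,th,a,n=st(); p=s['tool_pos'][:2]
plan(th,[1,1,2,2,2,2,2,2],.105,.018,p)"
```

```text
t 13.20 theta -12.83 along 105.0 n 18.1 z 0.0603 push 0.82 F [ 0.1  0.8 -0.4]
[0, -0.0001, -0.0019, 0, -1], [0, -0.0002, -0.0019, 0, -1], [0, -0.0004, -0.0037, 0, -2], [0, -0.0005, -0.0037, 0, -2], [0, -0.0007, -0.0036, 0, -2], [0, -0.0007, -0.0037, 0, -2], [0, -0.0009, -0.0036, 0, -2], [0, -0.0011, -0.0035, 0, -2], end th -26.828335482001336 [ 0.57309599 -0.13078899]
```

Call:
servo_tool(
  deltas=[
    [[0,-0.0001,-0.0019,-0.002,-1],[0,-0.0002,-0.0019,-0.002,-1],[0,-0.0004,-0.0037,0,-2],[0,-0.0005,-0.0037,0,-2],[0,-0.0007,-0.0036,0,-2],[0,-0.0007,-0.0037,0,-2],[0,-0.0009,-0.0036,0,-2],[0,-0.0011,-0.0035,0,-2]],
  ],
)

```text
time: 14.0
tool_pos: [0.5731, -0.1313, 0.0564]
tool_rot: [0.0, 0.853, 0.522, 0.0]
contact_force: [1.9, 4.5, 1.8]
gripper_width: -0.0
grasp_force: 1.8
```

```bash
python3 -c "
from h import *
s,th,a,n=st(); p=s['tool_pos'][:2]
plan(-26.8,[3]*8,.105,.018,np.array([ 0.573096, -0.130789]))
plan(-50.8,[3]*8,.105,.018,PIV+np.array([.105*np.cos(np.radians(50.8))+.018*np.sin(np.radians(50.8)),-.105*np.sin(np.radians(50.8))+.018*np.cos(np.radians(50.8))]))"
```

```text
t 14.00 theta -27.01 along 105.1 n 17.9 z 0.0564 push 4.87 F [1.9 4.5 1.8]
[0, -0.0017, -0.0053, 0, -3], [0, -0.0021, -0.0052, 0, -3], [0, -0.0023, -0.005, 0, -3], [0, -0.0026, -0.005, 0, -3], [0, -0.0028, -0.0048, 0, -3], [0, -0.0031, -0.0046, 0, -3], [0, -0.0033, -0.0045, 0, -3], [0, -0.0036, -0.0043, 0, -3], end th -50.8 [ 0.551596 -0.169489]
[0, -0.0038, -0.0041, 0, -3], [0, -0.004, -0.0039, 0, -3], [0, -0.0041, -0.0037, 0, -3], [0, -0.0044, -0.0035, 0, -3], [0, -0.0046, -0.0032, 0, -3], [0, -0.0047, -0.003, 0, -3], [0, -0.0048, -0.0027, 0, -3], [0, -0.005, -0.0025, 0, -3], end th -74.8 [ 0.51621208 -0.19609264]
```

The push is 4.9 N, as expected. On along the arc.

Call:
servo_tool(
  deltas=[
    [[0,-0.0017,-0.0053,0,-3],[0,-0.0021,-0.0052,0,-3],[0,-0.0023,-0.005,0,-3],[0,-0.0026,-0.005,0,-3],[0,-0.0028,-0.0048,0,-3],[0,-0.0031,-0.0046,0,-3],[0,-0.0033,-0.0045,0,-3],[0,-0.0036,-0.0043,0,-3]],
  ],
)

```text
time: 14.8
tool_pos: [0.5514, -0.1699, 0.0563]
tool_rot: [-0.0, 0.943, 0.333, 0.0]
contact_force: [2.2, 3.8, 2.0]
gripper_width: -0.001
grasp_force: 1.8
```

```bash
python3 -c "
from h import *
st()"
```

```text
t 14.80 theta -51.05 along 105.1 n 18.1 z 0.0563 push 4.10 F [2.2 3.8 2. ]
```

Call:
servo_tool(
  deltas=[
    [[0,-0.0038,-0.0041,0,-3],[0,-0.004,-0.0039,0,-3],[0,-0.0041,-0.0037,0,-3],[0,-0.0044,-0.0035,0,-3],[0,-0.0046,-0.0032,0,-3],[0,-0.0047,-0.003,0,-3],[0,-0.0048,-0.0027,0,-3],[0,-0.005,-0.0025,0,-3]],
  ],
)

```text
time: 15.6
tool_pos: [0.5163, -0.1965, 0.0565]
tool_rot: [0.0, 0.992, 0.13, 0.001]
contact_force: [3.3, 2.5, 0.9]
gripper_width: -0.001
grasp_force: 1.9
```

```bash
python3 -c "
from h import *
s,th,a,n=st()
plan(-74.8,[1.5]*8,.105,.018,np.array([.5162,-.1961]))"
```

```text
t 15.60 theta -75.05 along 105.3 n 18.4 z 0.0565 push 3.86 F [3.3 2.5 0.9]
[0, -0.0025, -0.0011, 0, -1.5], [0, -0.0026, -0.0011, 0, -1.5], [0, -0.0026, -0.001, 0, -1.5], [0, -0.0026, -0.001, 0, -1.5], [0, -0.0027, -0.0008, 0, -1.5], [0, -0.0027, -0.0008, 0, -1.5], [0, -0.0027, -0.0008, 0, -1.5], [0, -0.0027, -0.0006, 0, -1.5], end th -86.8 [ 0.4951 -0.2033]
```

Call:
servo_tool(
  deltas=[
    [[0,-0.0025,-0.0011,0,-1.5],[0,-0.0026,-0.0011,0,-1.5],[0,-0.0026,-0.001,0,-1.5],[0,-0.0026,-0.001,0,-1.5],[0,-0.0027,-0.0008,0,-1.5],[0,-0.0027,-0.0008,0,-1.5],[0,-0.0027,-0.0008,0,-1.5],[0,-0.0027,-0.0006,0,-1.5]],
  ],
)

```text
time: 16.4
tool_pos: [0.4951, -0.2037, 0.0565]
tool_rot: [0.0, 1.0, 0.027, 0.0]
contact_force: [4.7, -0.3, 1.4]
gripper_width: 0.0
grasp_force: 2.1
```

```bash
python3 -c "
from h import *
s,th,a,n=st()
p=np.array([.4951,-.2033]);t=-86.8
for k in range(10):
    R=np.radians(t-1.2); q=PIV+.105*np.array([np.cos(R),np.sin(R)])+.018*np.array([-np.sin(R),np.cos(R)])
    e=np.round((q-p),4); print(round(t-1.2,1),e); p=p+e; t-=1.2
"
```

```text
t 16.40 theta -86.96 along 105.4 n 18.2 z 0.0565 push 4.67 F [ 4.7 -0.3  1.4]
-88.0 [-0.0021 -0.0005]
-89.2 [-0.0022 -0.0004]
-90.4 [-0.0022 -0.0004]
-91.6 [-0.0022 -0.0004]
-92.8 [-0.0023 -0.0003]
-94.0 [-0.0022 -0.0002]
-95.2 [-0.0022 -0.0002]
-96.4 [-0.0022 -0.0002]
-97.6 [-0.0022 -0.0001]
-98.8 [-0.0023 -0.    ]
```

Now the careful part: steps of at most 2.2 mm per call, which keeps the push below about 23 N even if the stop comes straight away.

Call:
servo_tool(
  deltas=[
    [[0,-0.0005,-0.0001,0,-0.3],[0,-0.0005,-0.0001,0,-0.3],[0,-0.0005,-0.0001,0,-0.3],[0,-0.0006,-0.0002,0,-0.3],[0,0,0,0,0],[0,0,0,0,0],[0,0,0,0,0],[0,0,0,0,0]],
  ],
)

```text
time: 17.2
tool_pos: [0.4931, -0.2041, 0.0564]
tool_rot: [0.0, 1.0, 0.017, 0.0]
contact_force: [4.2, -1.9, 1.3]
gripper_width: -0.0
grasp_force: 2.0
```

Call:
servo_tool(
  deltas=[
    [[0,-0.0005,-0.0001,0,-0.3],[0,-0.0005,-0.0001,0,-0.3],[0,-0.0006,-0.0001,0,-0.3],[0,-0.0006,-0.0001,0,-0.3],[0,0,0,0,0],[0,0,0,0,0],[0,0,0,0,0],[0,0,0,0,0]],
  ],
)

```text
time: 18.0
tool_pos: [0.4908, -0.2044, 0.0564]
tool_rot: [0.0, 1.0, 0.007, 0.0]
contact_force: [3.8, -4.2, 1.1]
gripper_width: 0.001
grasp_force: 2.1
```

Call:
servo_tool(
  deltas=[
    [[0,-0.0005,-0.0003,0,-0.3],[0,-0.0005,-0.0003,0,-0.3],[0,-0.0006,-0.0002,0,-0.3],[0,-0.0006,-0.0002,0,-0.3],[0,0,0,0,0],[0,0,0,0,0],[0,0,0,0,0],[0,0,0,0,0]],
  ],
)

```text
time: 18.8
tool_pos: [0.4884, -0.2049, 0.0561]
tool_rot: [-0.0, 1.0, -0.004, -0.0]
contact_force: [3.9, 1.4, 1.8]
gripper_width: -0.0
grasp_force: 1.8
```

Call:
servo_tool(
  deltas=[
    [[0,-0.0005,-0.0001,0,-0.3],[0,-0.0005,-0.0001,0,-0.3],[0,-0.0006,-0.0001,0,-0.3],[0,-0.0006,-0.0001,0,-0.3],[0,0,0,0,0],[0,0,0,0,0],[0,0,0,0,0],[0,0,0,0,0]],
  ],
)

```text
time: 19.6
tool_pos: [0.4862, -0.2057, 0.0562]
tool_rot: [-0.0, 1.0, -0.014, -0.0]
contact_force: [3.2, 2.3, 0.9]
gripper_width: 0.0
grasp_force: 1.8
```

Call:
servo_tool(
  deltas=[
    [[0,-0.0005,0,0,-0.3],[0,-0.0006,0,0,-0.3],[0,-0.0006,0,0,-0.3],[0,-0.0006,-0.0001,0,-0.3],[0,0,0,0,0],[0,0,0,0,0],[0,0,0,0,0],[0,0,0,0,0]],
  ],
)

```text
time: 20.4
tool_pos: [0.4841, -0.2059, 0.0563]
tool_rot: [0.0, 1.0, -0.025, -0.0]
contact_force: [4.2, 1.3, 1.0]
gripper_width: -0.002
grasp_force: 1.9
```

Call:
servo_tool(
  deltas=[
    [[0,-0.0005,0,0,-0.3],[0,-0.0006,0,0,-0.3],[0,-0.0006,0,0,-0.3],[0,-0.0006,-0.0001,0,-0.3],[0,0,0,0,0],[0,0,0,0,0],[0,0,0,0,0],[0,0,0,0,0]],
  ],
)

```text
time: 21.2
tool_pos: [0.4818, -0.2061, 0.0564]
tool_rot: [0.0, 0.999, -0.035, 0.0]
contact_force: [3.6, -1.2, 1.0]
gripper_width: -0.001
grasp_force: 2.0
```

Call:
servo_tool(
  deltas=[
    [[0,-0.0005,0,0,-0.3],[0,-0.0006,-0.0001,0,-0.3],[0,-0.0006,0,0,-0.3],[0,-0.0006,-0.0001,0,-0.3],[0,0,0,0,0],[0,0,0,0,0],[0,0,0,0,0],[0,0,0,0,0]],
  ],
)

```text
time: 22.0
tool_pos: [0.4795, -0.2062, 0.0564]
tool_rot: [0.0, 0.999, -0.046, 0.0]
contact_force: [4.3, -3.0, 0.7]
gripper_width: 0.001
grasp_force: 2.1
```

Call:
servo_tool(
  deltas=[
    [[0,-0.0005,-0.0001,0,-0.3],[0,-0.0006,-0.0001,0,-0.3],[0,-0.0006,-0.0001,0,-0.3],[0,-0.0006,-0.0001,0,-0.3],[0,0,0,0,0],[0,0,0,0,0],[0,0,0,0,0],[0,0,0,0,0]],
  ],
)

```text
time: 22.8
tool_pos: [0.4771, -0.2064, 0.0563]
tool_rot: [-0.0, 0.998, -0.056, -0.0]
contact_force: [4.5, -1.5, 0.8]
gripper_width: -0.0
grasp_force: 2.2
```

Call:
servo_tool(
  deltas=[
    [[0,-0.0005,0,0,-0.3],[0,-0.0006,-0.0001,0,-0.3],[0,-0.0006,0,0,-0.3],[0,-0.0005,0,0,-0.3],[0,0,0,0,0],[0,0,0,0,0],[0,0,0,0,0],[0,0,0,0,0]],
  ],
)

```text
time: 23.6
tool_pos: [0.4749, -0.2065, 0.0562]
tool_rot: [-0.0, 0.998, -0.067, -0.0]
contact_force: [3.8, -1.3, 1.1]
gripper_width: 0.001
grasp_force: 2.1
```

Call:
servo_tool(
  deltas=[
    [[0,-0.0005,0,0,-0.3],[0,-0.0006,0,0,-0.3],[0,-0.0006,0,0,-0.3],[0,-0.0005,0,0,-0.3],[0,0,0,0,0],[0,0,0,0,0],[0,0,0,0,0],[0,0,0,0,0]],
  ],
)

```text
time: 24.4
tool_pos: [0.4727, -0.2066, 0.0563]
tool_rot: [0.0, 0.997, -0.077, -0.0]
contact_force: [3.8, -2.8, 1.6]
gripper_width: 0.002
grasp_force: 2.1
```

```bash
python3 -c "
from h import *
st()"
```

```text
t 24.40 theta -98.83 along 105.6 n 17.9 z 0.0563 push 4.24 F [ 3.8 -2.8  1.6]
```

Call:
servo_tool(
  deltas=[
    [[0,-0.0005,0,0,-0.3],[0,-0.0006,0,0,-0.3],[0,-0.0006,0,0,-0.3],[0,-0.0005,0,0,-0.3],[0,0,0,0,0],[0,0,0,0,0],[0,0,0,0,0],[0,0,0,0,0]],
  ],
)

```text
time: 25.2
tool_pos: [0.4719, -0.2068, 0.0569]
tool_rot: [0.0, 0.996, -0.088, 0.002]
contact_force: [8.9, -2.1, -0.3]
gripper_width: 0.0
grasp_force: 4.1
```

The push is rising, so this is the stop. From here I use small steps.

Call:
servo_tool(
  deltas=[
    [[0,-0.0004,0,0,0],[0,-0.0004,0,0,0],[0,0,0,0,0],[0,0,0,0,0],[0,0,0,0,0],[0,0,0,0,0],[0,0,0,0,0],[0,0,0,0,0]],
  ],
)

```text
time: 26.0
tool_pos: [0.4716, -0.2068, 0.0571]
tool_rot: [0.0, 0.996, -0.088, 0.002]
contact_force: [9.2, -1.0, -0.4]
gripper_width: 0.001
grasp_force: 4.9
```

Call:
servo_tool(
  deltas=[
    [[0,-0.0005,0,0,0],[0,-0.0005,0,0,0],[0,0,0,0,0],[0,0,0,0,0],[0,0,0,0,0],[0,0,0,0,0],[0,0,0,0,0],[0,0,0,0,0]],
  ],
)

```text
time: 26.8
tool_pos: [0.4713, -0.2068, 0.0574]
tool_rot: [0.0, 0.996, -0.088, 0.003]
contact_force: [11.5, -1.0, 0.5]
gripper_width: -0.001
grasp_force: 5.8
```

Call:
servo_tool(
  deltas=[
    [[0,-0.0005,0,0,0],[0,-0.0005,0,0,0],[0,-0.0005,0,0,0],[0,0,0,0,0],[0,0,0,0,0],[0,0,0,0,0],[0,0,0,0,0],[0,0,0,0,0]],
  ],
)

```text
time: 27.6
tool_pos: [0.4708, -0.2067, 0.0578]
tool_rot: [0.0, 0.996, -0.088, 0.005]
contact_force: [14.4, -0.1, -0.8]
gripper_width: -0.001
grasp_force: 7.3
```

Call:
servo_tool(
  deltas=[
    [[0,-0.0005,0,0,0],[0,0,0,0,0],[0,0,0,0,0],[0,0,0,0,0],[0,0,0,0,0],[0,0,0,0,0],[0,0,0,0,0],[0,0,0,0,0]],
  ],
)

```text
time: 28.4
tool_pos: [0.4706, -0.2067, 0.0579]
tool_rot: [0.0, 0.996, -0.088, 0.005]
contact_force: [14.5, -0.9, -1.7]
gripper_width: -0.001
grasp_force: 7.7
```

Call:
servo_tool(
  deltas=[
    [[0,0.001,0,0,0],[0,0.002,0,0,0],[0,0.003,-0.0005,0,0],[0,0.004,-0.0005,0,0],[0,0.008,-0.001,0,0],[0,0.01,-0.001,0,0],[0,0.01,-0.001,0,0],[0,0,0,0,0]],
  ],
)

```text
time: 29.2
tool_pos: [0.506, -0.2108, 0.0564]
tool_rot: [0.0, 0.996, -0.087, 0.0]
contact_force: [-0.1, -0.0, -0.1]
gripper_width: 0.002
grasp_force: 0.0
```

Call:
servo_tool(
  deltas=[
    [[0,0,0,0.02,0],[0,0,0,0.03,0],[0,0,0,0.04,0],[0,0,0,0.04,0],[0,0,0,0.02,0],[0,0,0,0,0],[0,0,0,0,0],[0,0,0,0,0]],
  ],
)

```text
time: 30.0
tool_pos: [0.5038, -0.21, 0.204]
tool_rot: [-0.001, 0.996, -0.087, -0.002]
contact_force: [0.0, 0.9, -0.7]
gripper_width: -0.002
grasp_force: 0.0
```

```bash
python3 - <<'E'
from h import *
f,W,s=wrist(); g=grab_frame("scene")
x,y,z=W[...,0],W[...,1],W[...,2]
W2=cloud(g); m=(abs(W2[...,0]-.5)<.05)&(abs(W2[...,1]+.018)<.05)&(W2[...,2]>.055)&(W2[...,2]<.075)
print("scene boxtop",rect(W2[m]),np.median(W2[m][:,2]))
H=cv2.cvtColor(g["pixels"],cv2.COLOR_RGB2HSV).astype(int)
r=((H[...,0]<8)|(H[...,0]>172))&(H[...,1]>140)&(W2[...,2]>.05)&(W2[...,2]<.08)&(abs(W2[...,0]-.46)<.06)&(abs(W2[...,1]+.2)<.06)
print("handle",r.sum(),W2[r].mean(0),rect(W2[r])); print(s["contact_force"],s["tool_pos"])
cv2.imwrite("pics/s2.png",cv2.resize(np.hstack([g["pixels"][90:282,160:416],f["pixels"][::2,::2]]),(800,300))[...,::-1])
E
```

```text
scene boxtop (array([502.9, -13.9]), array([39.7, 59.2]), 71.3) 0.06493701216351117
handle 57 [ 0.46008217 -0.2025145   0.06903212] (array([ 458.1, -202.3]), array([58.4, 15.7]), 81.6)
[ 0.03314077  0.85856596 -0.72424421] [ 0.50375178 -0.21000284  0.20400262]
```

View pics/s2.png

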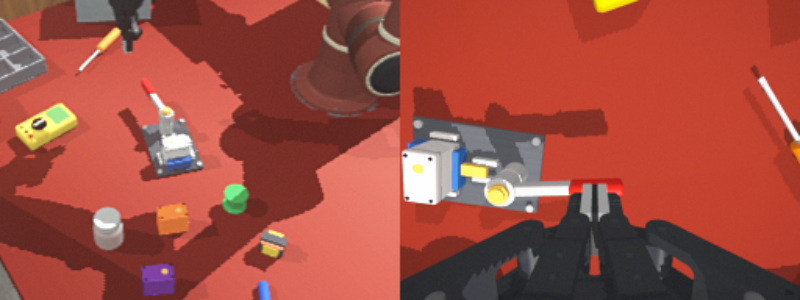

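The handle stays shut at about -98° in world, 80° past nest +x, and the box has been shoved against the fixed jaw, upright. The fingers are clear of both. I hand the job in.

```bash
python3 -c "
from h import *
print(manip.job_done())"
```

```text
the job is handed in; nothing more can be done
None
```

The job is handed in, with no verdict shown: the silver box stands in the nest against the fixed jaw, and the lever is shut at its stop after a lean of about 14.5 N; the jaw force on the box could not be measured directly.

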